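# Clear a jammed bottle from a gravity feed chute

## Task

A capped bottle has wedged in the outlet of the sloping feed chute, pinched under the two sprung hold-down clips, and cannot be lifted out there. Nudge it back up the chute until it clicks past the two sprung fingers of the black escapement carriage and stays up there by itself when you let go, without ramming it into the carriage's back stops, which come soon after; then lift it out and lay it gently on its side between the ribs on the floor of the white tray. Do not drop it, do not force the chute, and leave the other things on the worktop where they are.

Things in the scene. Friction and masses are not known exactly. Their poses are not given: they have to be found in the camera images.
- chute: the aluminium feed chute on legs, 265 x 115 mm, fixed. Its running surface rises 12 degrees toward its own +x (uphill, away from the robot); +y is across it to the left, z up. Origin on the worktop, on its centre line, straight below point outlet. Side walls 20 mm high, 97 mm apart inside. A slot 60 mm wide along the middle is open from above, down to the running surface, over the whole length.
- outlet (a point): point of the running surface on its centre line, 50 mm above the worktop: s = 0. (s: mm uphill along the surface from here, h: mm square to it.) The bottle's axis starts at s 0, h 29. Stop lugs (faces at s -31, 36 high) and keeper lips (s -40 to 30, h 69 to 72) stand at the sides only; the surface ends at s -33 and the end is open in the middle, so closed fingers fit behind the bottle.
- clip_left (a joint): left one of the two sprung hold-down clips that pinch the ends of the bottle in the outlet, about 3 N each: hinged at s 26, h 64, sloping 10 degrees down toward the outlet, so that the bottle comes free only uphill; a push of about 5 to 20 N breaks it loose. The joint reads 0 rad with the bottle jammed under it and springs down to -0.05 when it is gone.
- clip_right (a joint): the right hold-down clip, like the left one
- pawl_left (a joint): left one of two sprung steel fingers on the black carriage, 13 mm wide, 34 to 47 mm from the centre line: hinged at h 66, sloping down uphill to a free tip 44 mm uphill of the hinge at h 48. Reads 0 rad when down; a bottle passing under raises it to about 0.2, then it drops back to 0 with a click behind the bottle. Spring 2 to 3 N at the tip; can be raised to 1.2, gives way as the bottle is lifted out.
- pawl_right (a joint): the right sprung finger, like the left. The carriage straddles the chute and is clamped at an unreported setting: the tips are anywhere at s 85 to 125, to be felt or seen. The bottle has clicked past when its axis is 21 mm uphill of the tips, and rests there if let go (earlier it rolls back). Two rigid back stops at the sides (h 24 to 42) meet it at 32 mm. Top of the carriage h 76.
- bottle: the jammed bottle: white body, blue screw cap of nearly the same width, 58 mm diameter, 89 mm long, about 0.16 kg, smooth and able to roll. It lies across the chute with its cap toward the chute's +y. Origin at the centre of its base; its own z runs along its axis from base to cap.
- bottle_mid (a point): the middle of the jammed bottle, on its axis, 44.5 mm from its base; axes as the bottle's
- tray: the white plastic tray, fixed, outside 170 mm (its x) by 134 mm (its y), walls 4 mm thick and 22 mm high with a small rim, inner floor 4 mm above the worktop, with six round ribs 3 mm high along its y, 25 mm apart (at x = +-12.5, +-37.5, +-62.5 mm): a bottle laid along them nests between two with its axis 33 mm above the worktop; origin on the worktop under its centre
- spare_bottle: a round white-bodied bottle with a blue screw cap, 60 mm diameter, 93 mm high, standing at the back right; origin at the centre of its underside. A bystander.
- solvent_bottle: a round glass bottle with a blue cap, 56 mm diameter, 104 mm high, standing at the back right; origin at the centre of its underside. A bystander.
- tape: a roll of tape lying flat, 90 mm diameter, 19 mm high, at the front left; origin at the centre of its underside. A bystander.
- marker: a black felt marker lying on the worktop, 130 mm long, 13 mm thick, at the front; origin under its middle. A bystander.
- tweezers_lab: dark tweezers lying on the worktop, 115 mm long, 8 mm high, at the front left of the middle; origin under their middle. A bystander.
- mouse: a black computer mouse, 101 x 56 x 29 mm, at the front left; origin under its middle. A bystander.
Things that resemble listed ones, but are neither listed nor needed, are in the scene too. Leave any turquoise look-alike of the bottle alone.

How it is judged:
By the outcome, as a careful person would: the job done as asked, in the order asked, and still so for the second after the job is handed in, with the robot touching nothing.
It also fails if it takes over 72 s, if anything falls off the work surface, if the arm or the gripper's body presses on something with over 40 N, if the wrist force passes 120 N, or if a joint passes its speed limit or range.

## Robot

A 6-joint arm with a two-finger parallel gripper is mounted at the origin on a cart in front of the work surface, level with it; the furniture and walls round the work are solid. World frame = base frame: x ahead of the robot, y to its left, z up, the work surface at z = 0. Lengths are in mm, angles in rad, forces in N, time in s.
With the tool pointing down it reaches from about 400 to 925 mm from the base axis. Payload 12.5 kg.
Tool frame: the origin (TCP) lies on the centre line of the jaws, within the pads' length; the fingertips stand 11 mm ahead of it and the grasp point (between the pads) lies 8 mm behind it; y points along the fingers, x is the direction in which the jaws open and shut, and the axes are right-handed (so a half turn about y gives the same grasp; the last joint's range is limited). The gripper opens to 95 mm and grips with 3 to 60 N. Pads are 20 mm wide; open, the fingers measure 119 mm over their backs; the gripper's body (75 mm by 180 mm) begins 59 mm behind the grasp point.
Start: joints at [1.036, 0.491, 1.559, -0, 1.092, -0.106], TCP at [259.848, 568.44, 225.661] pointing down, gripper open.
Joint ranges: [-3.1, 3.1], [-0.84, 2.19], [0.05, 2.79], [-1.13, 4.28], [0.06, 2.93], [-2.69, 2.69]. Speed limits (rad/s): [2.22, 2.22, 2.79, 3.14, 3.14, 3.14].

## Interface

Orientations are given as a 3x3 rotation matrix whose columns are the frame's x, y, z axes.
In Python, from station import arm gives the robot as it stands.
- The arm moves only by the tool servo_tool, never from a script. Its argument "commands" is a list of rows, each an object with "translation": the shift along the tool's x, y, z in m, a list of three; "spin": the turn about the tool's y in degrees; "jaw": the opening, from 0 (shut) to 1 (fully open). A call has 1 to 12 rows; each row shifts and turns the pose as measured when the row begins, along the tool's axes as they then stand; what a row does not reach is not made up. A row lasts 1/12 s, in which the tool goes at most 41.7 mm and 7.16 degrees, less where a joint would pass 70% of its speed; a pose out of reach is approached as far as the arm can. A call is refused whole if a number of a shift passes 0.0417 or a number of a turn 7.16, either way. A call with a gripper value outside its range is refused whole. The fingers move at their own pace and stop on an object; "newtons" is the grip in N (left out, the last holds). Time passes only in rows, so rows that do not move let the fingers close. It gives the time, the measured TCP pose, the force and the opening at its end, in the units of the state.
- arm.get_obs(): the state, without advancing time (a new reading comes with each control period).
- arm.grab_frame(name): name is "scene" or "top" or "wrist"; returns a dict with "image" (384x512x3 uint8, blue, green, red), "fx", "fy", "cx", "cy" (pixels), "position" and "orientation" of the camera in the world. Camera axes: x right, y up, looking along -z (the intrinsics and any distortion apply to the point x, -y, -z); pixel columns grow to the right and rows downward; lengths in mm; the calibration is good to about 2 mm. A picture is of the moment at which its call begins. There is no depth.
- arm.finish_job(): hands the job in, once; it reports no verdict.
The state is a dict: "t": time; "qpos": joint angles; "joint_vel": joint speeds; "joint_torque": joint torques, N m; "ee_pos": TCP position; "tcp_rot": TCP orientation; "force": force on the tool from outside, world axes, zero at the start; "ft_torque": the same for the moment, N m; "opening": finger opening in mm.
Only numpy, scipy, OpenCV 4.12 (cv2) and the standard library are available. Lean on these libraries where they do the work, as an engineer would, in place of code of your own. Each camera call takes 0.05 s, during which the arm holds its last target.

## Working session

There is one attempt and no reset: what is moved stays moved. The work goes in short steps, Python scripts to look and compute and a tool call to move; the robot and the scene stay as the last step left them, time stands still between calls to the robot, and variables do not carry over. Pictures are saved under pics/ and viewed, and the job is handed in when it is done.

Besides the shell and the picture viewer there is one more tool, called after ">>>" as name(argument=value, ...) on one line, values as JSON. servo_tool: Moves the arm, as the interface text tells. Its arguments: {"type":"object","properties":{"commands":{"type":"array","items":{"type":"object","properties":{"translation":{"type":"array","items":{"type":"number"}},"spin":{"type":"number"},"jaw":{"type":"number"}}}},"newtons":{"type":"number"}},"required":["commands"]}

```bash
ls; mkdir -p pics
python3 - <<'E'
from station import arm
import cv2
o=arm.get_obs(); print(o)
import pickle
d={}
for n in ["scene","top","wrist"]:
    f=arm.grab_frame(n); d[n]=f; cv2.imwrite(f"pics/{n}0.png",f["image"]); print(n,{k:v for k,v in f.items() if k!="image"})
pickle.dump(d,open("f0.pkl","wb"))
E
```

```text
pics
{'t': 0.0, 'qpos': array([ 1.03640571e+00,  4.91570067e-01,  1.55946245e+00, -1.59999633e-05,
        1.09172175e+00, -1.05585893e-01]), 'joint_vel': array([ 6.60499794e-05, -1.34769571e-03, -1.25663817e-03, -1.75409037e-04,
        1.48018774e-03,  7.03823970e-05]), 'joint_torque': array([ 7.50951349e-04, -6.12648225e+01, -2.58183002e+01,  6.92303781e-02,
        4.81768115e-02, -1.09790490e-04]), 'ee_pos': array([259.7148151 , 568.21511113, 225.05074498]), 'tcp_rot': array([[ 4.15776991e-01, -5.79408349e-04, -9.09466414e-01],
       [ 9.09465863e-01, -1.00688914e-03,  4.15777381e-01],
       [-1.15663674e-03, -9.99999325e-01,  1.08310778e-04]]), 'force': array([ 0.9096546 , -0.11362232, -0.25874852]), 'ft_torque': array([ 0.00653441, -0.00746654, -0.00342671]), 'opening': 94.89136804629268}
scene {'fx': 396.8642018368544, 'fy': 396.8642018368544, 'cx': 255.35386324808238, 'cy': 193.79918663545155, 'position': array([  74.11457576, -641.1306728 ,  720.19498768]), 'orientation': array([[ 0.79880453,  0.35484081, -0.48579761],
       [-0.60154659,  0.46135726, -0.65214352],
       [-0.00728088,  0.8131651 ,  0.58198755]])}
top {'fx': 487.35005686750145, 'fy': 487.35005686750145, 'cx': 249.52269601474623, 'cy': 192.0945366771441, 'position': array([ 247.41493777,   25.11028473, 1661.12413043]), 'orientation': array([[ 0.02880218,  0.98050243, -0.19438473],
       [-0.99955024,  0.02662645, -0.01379698],
       [-0.0083522 ,  0.19469468,  0.98082833]])}
wrist {'fx': 271.08041747266395, 'fy': 271.08041747266395, 'cx': 253.85418985612938, 'cy': 194.4565020276255, 'position': array([188.90602554, 600.59992706, 384.28473277]), 'orientation': array([[ 0.41529252, -0.87330118, -0.25470999],
       [ 0.9096871 ,  0.39830414,  0.11757205],
       [-0.00122377, -0.28053319,  0.95984355]])}
```

View pics/scene0.png

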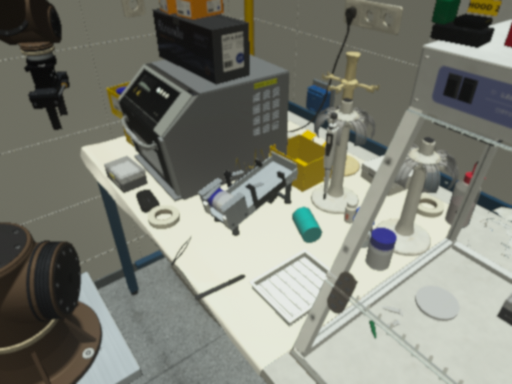

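View pics/top0.png

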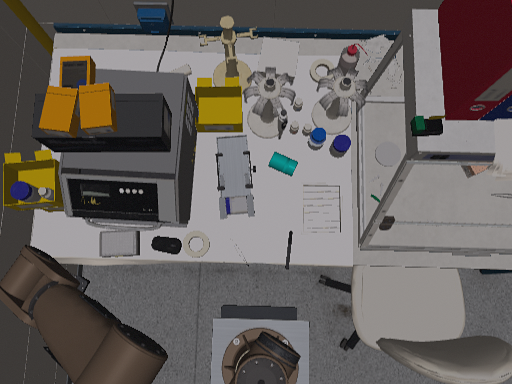

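View pics/wrist0.png

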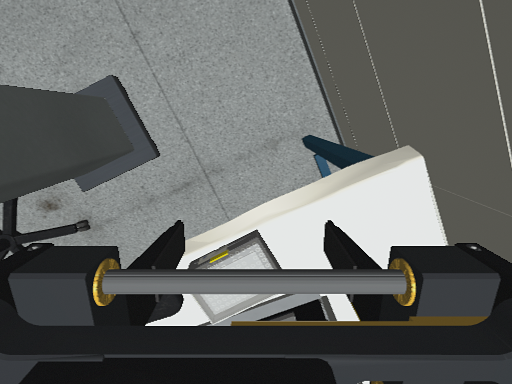

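Top view: chute about (236,177), with the blue cap in its outlet at (227,206). The tray is at (322,208) and the turquoise look-alike at (283,163). I'll enlarge these.

Run:
```python
import cv2,pickle
d=pickle.load(open("f0.pkl","rb"))
i=d["top"]["image"][125:245,200:350]; cv2.imwrite("pics/topc.png",cv2.resize(i,None,fx=5,fy=5,interpolation=cv2.INTER_CUBIC))
i=d["scene"]["image"][140:240,185:315]; cv2.imwrite("pics/scenec.png",cv2.resize(i,None,fx=6,fy=6,interpolation=cv2.INTER_CUBIC))
```

```text
(no output)
```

View pics/topc.png

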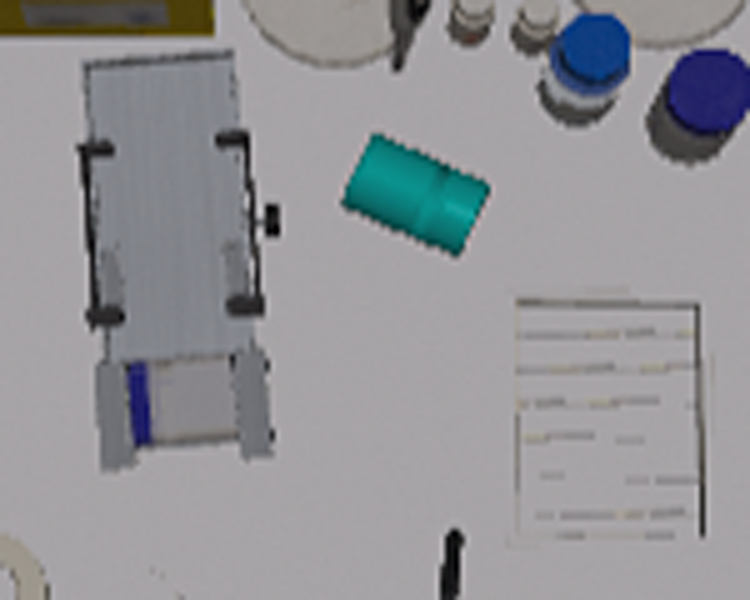

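View pics/scenec.png

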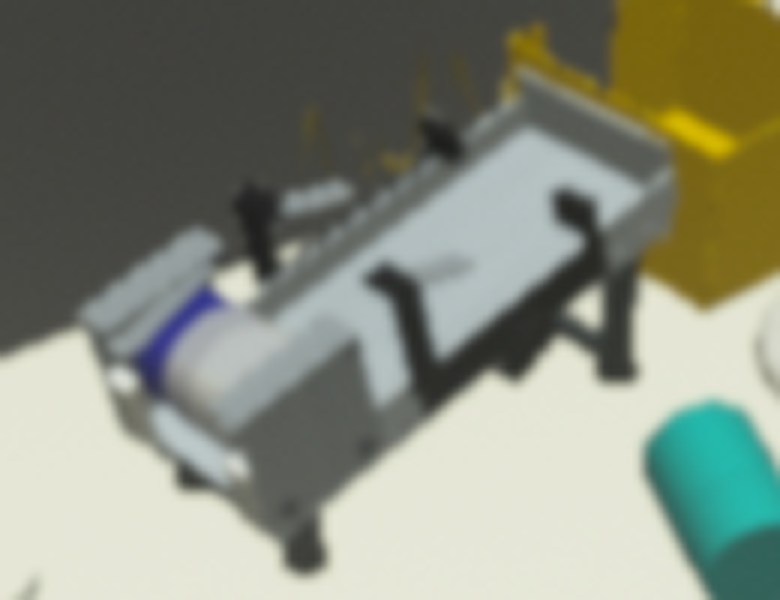

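```bash
cat > h.py <<'E'
import numpy as np,cv2
from scipy.optimize import least_squares
def proj(f,P):
    P=np.atleast_2d(P); c=(P-f["position"])@f["orientation"]
    return np.c_[f["cx"]+f["fx"]*c[:,0]/-c[:,2], f["cy"]-f["fy"]*c[:,1]/-c[:,2]]
def ray(f,uv,z):
    u,v=uv; d=f["orientation"]@np.array([(u-f["cx"])/f["fx"],-(v-f["cy"])/f["fy"],-1.])
    p=f["position"]; return p+d*(z-p[2])/d[2]
C,S=np.cos(np.radians(12)),np.sin(np.radians(12))
def ch(p,s,y,h):
    "p=(x,y,yaw) chute -> world"
    l=np.array([s*C-h*S,y]); z=50+s*S+h*C; c,sn=np.cos(p[2]),np.sin(p[2])
    return np.array([p[0]+c*l[0]-sn*l[1],p[1]+sn*l[0]+c*l[1],z])
E
python3 - <<'E'
from h import *
import pickle
d=pickle.load(open("f0.pkl","rb"));f=d["top"]
px=lambda c:((np.array(c,float)+.5)/5-.5+[200,125])
L=[((102,470),(-40,1,72)),((96,363),(30,1,72)),((265,347),(30,-1,72)),((273,455),(-40,-1,72))]
def r(q):
    return np.concatenate([proj(f,ch(q[:3],s,y*q[3],h))[0]-px(c) for c,(s,y,h) in L])
o=least_squares(r,[520,80,0,57]);print(o.x,o.fun)
q=o.x
for s,y in [(232,57),(232,-57)]: print((proj(f,ch(q,s,y,20))[0]-[200,125])*5)
# tray
for c in [(515,300),(700,303),(705,537),(513,542)]: print(ray(f,px(c),22))
T=np.array([ray(f,px(c),22) for c in [(515,300),(700,303),(705,537),(513,542)]]);print(T.mean(0),np.linalg.norm(T[1]-T[0]),np.linalg.norm(T[1]-T[2]))
E
```

```text
[5.24952407e+02 8.97352490e+01 1.12047486e-01 5.47401541e+01] [ 0.3052108   0.04466528 -0.32621979 -0.29874497 -0.09435561  0.05952322
  0.11552698  0.19243402]
[67.62127214 53.69100689]
[239.40294231  39.52154927]
[ 603.46065553 -133.40985393   22.        ]
[ 604.78206353 -260.29898312   22.        ]
[ 443.58700504 -262.51459847   22.        ]
[ 436.6066521  -133.33538378   22.        ]
[ 522.10909405 -197.38970483   22.        ] 126.89600949017212 161.21028452289926
```

Run:
```python
from h import *
import pickle
d=pickle.load(open("f0.pkl","rb"));f=d["top"]
for n,uv,z in [("box front low",(66,222),20),("box frontR",(188,222),20),("box R top",(193,75),300),("box frontR",(188,222),150)]: print(n,ray(f,uv,z))
print(proj(d["scene"],[[400,200,0],[450,200,0],[450,200,300],[440,320,200]]))
```

```text
box front low [452.00465284 669.47783681  20.        ]
box frontR [463.50484598 254.04784501  20.        ]
box R top [869.75430894 223.6771061  300.        ]
box frontR [446.3875009  235.91278607 150.        ]
[[170.61751673 222.67880225]
 [186.18675028 215.94772967]
 [172.92109178 120.68412805]
 [154.2438384  139.94749404]]
```

>>> servo_tool(commands=[{"spin": 7,"translation": [0,0,0]},{"spin": 7},{"spin": 7},{"spin": 7},{"spin": 7},{"spin": 7},{"spin": 7},{"spin": 7}])

```text
invalid input at $.commands[0]: expected keys translation, spin, jaw
```

>>> servo_tool(commands=[{"spin": 7,"translation": [0,0,0],"jaw": 1},{"spin": 7,"translation": [0,0,0],"jaw": 1},{"spin": 7,"translation": [0,0,0],"jaw": 1},{"spin": 7,"translation": [0,0,0],"jaw": 1},{"spin": 7,"translation": [0,0,0],"jaw": 1},{"spin": 7,"translation": [0,0,0],"jaw": 1},{"spin": 7,"translation": [0,0,0],"jaw": 1},{"spin": 7,"translation": [0,0,0],"jaw": 1}])

```text
t: 0.82
ee_pos: [259.2, 567.4, 222.9]
tcp_rot: [[0.99, -0.003, -0.143], [0.143, -0.005, 0.99], [-0.003, -1.0, -0.004]]
force: [0.7, 0.7, -0.5]
opening: 94.9
```

>>> servo_tool(commands=[{"spin": 0,"translation": [0.003,-0.006,-0.039],"jaw": 1},{"spin": 0,"translation": [0.003,-0.006,-0.039],"jaw": 1},{"spin": 0,"translation": [0.003,-0.006,-0.039],"jaw": 1},{"spin": 0,"translation": [0.003,-0.006,-0.039],"jaw": 1},{"spin": 0,"translation": [0.003,-0.006,-0.039],"jaw": 1},{"spin": 0,"translation": [0.003,-0.006,-0.039],"jaw": 1},{"spin": 0,"translation": [0.003,-0.006,-0.039],"jaw": 1}])

```text
t: 1.4
ee_pos: [315.4, 294.3, 263.0]
tcp_rot: [[0.99, -0.006, -0.139], [0.139, -0.008, 0.99], [-0.008, -1.0, -0.007]]
force: [0.9, 0.1, 0.6]
opening: 95.4
```

>>> servo_tool(commands=[{"spin": 0,"translation": [0.006,-0.005,-0.04],"jaw": 1},{"spin": 0,"translation": [0.006,-0.005,-0.04],"jaw": 1},{"spin": 0,"translation": [0.012,0,-0.035],"jaw": 1},{"spin": 0,"translation": [0.012,0,-0.035],"jaw": 1},{"spin": 0,"translation": [0.012,0,-0.035],"jaw": 1},{"spin": 0,"translation": [0.034,0,-0.022],"jaw": 1},{"spin": 0,"translation": [0.034,0,-0.022],"jaw": 1},{"spin": 0,"translation": [0.034,0,-0.022],"jaw": 1},{"spin": 0,"translation": [0.034,0,-0.022],"jaw": 1},{"spin": 0,"translation": [0.034,0,-0.022],"jaw": 1}])

```text
t: 2.23
ee_pos: [572.8, 16.0, 277.4]
tcp_rot: [[0.991, -0.002, -0.137], [0.137, -0.008, 0.991], [-0.003, -1.0, -0.007]]
force: [0.1, 1.0, 0.8]
opening: 95.5
```

Run:
```python
from station import arm
import cv2,pickle
f=arm.grab_frame("wrist"); o=arm.get_obs(); pickle.dump(f,open("f1.pkl","wb")); cv2.imwrite("pics/w1.png",cv2.resize(f["image"],(800,600),interpolation=cv2.INTER_CUBIC)); print(o["t"],o["ee_pos"],f["position"])
```

```text
2.2833 [578.23659533  13.16461101 276.48218577] [563.43246354  94.97881824 435.98937817]
```

View pics/w1.png

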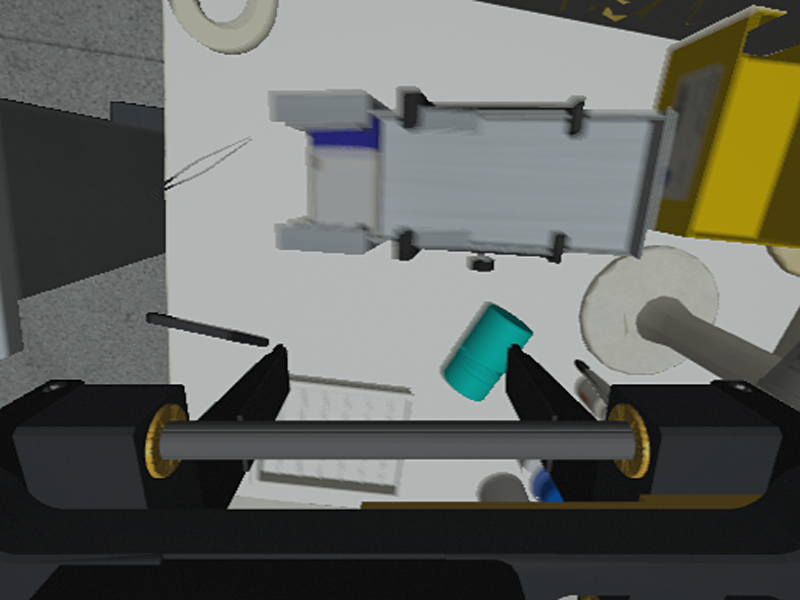

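The chute is fully in view: lips at left (270-380, 90-250), pawl and bracket parts at (405-480,110) and (405,245), tray at (330,430).

Run:
```python
from station import arm
import cv2,pickle
f=arm.grab_frame("wrist"); o=arm.get_obs(); pickle.dump(f,open("f1.pkl","wb")); print(o["t"],o["ee_pos"],f["position"])
i=f["image"][45:175,165:435]; cv2.imwrite("pics/w1c.png",cv2.resize(i,None,fx=2.95,fy=4,interpolation=cv2.INTER_CUBIC)) 
i=f["image"][45:175,165:305]; cv2.imwrite("pics/w1d.png",cv2.resize(i,None,fx=4.5,fy=4.5,interpolation=cv2.INTER_CUBIC))
```

```text
2.3333 [575.07352794  14.8279306  276.09422502] [568.65655688  92.27261444 434.96359567]
```

View pics/w1d.png

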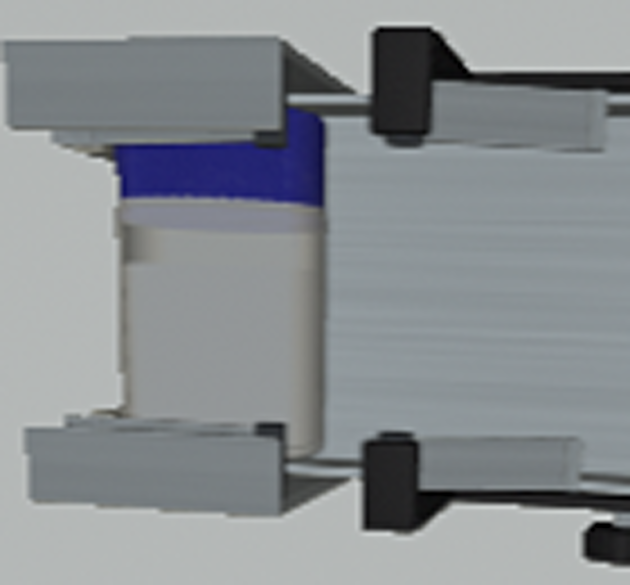

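View pics/w1c.png

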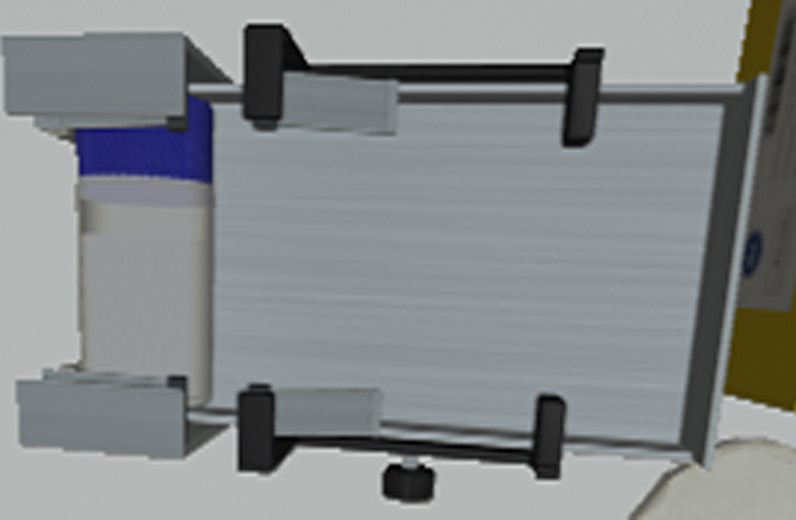

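Run:
```python
from h import *
import pickle
f=pickle.load(open("f1.pkl","rb"));ft=pickle.load(open("f0.pkl","rb"))["top"]
px=lambda c:((np.array(c,float)+.5)/4.5-.5+[165,45])
L=[((5,42),(-40,1,72)),((280,38),(30,1,72)),((280,517),(30,-1,72)),((30,500),(-40,-1,72))]
I=[((12,129),(-40,1,72)),((283,128),(30,1,72)),((283,437),(30,-1,72)),((25,430),(-40,-1,72))]
T=[((603,150),(34)),((604,91),(47)),((580,439),(-34)),((579,489),(-47))]
def r(q):
    a=[proj(f,ch(q,s,y*q[3],h))[0]-px(c) for c,(s,y,h) in L]+[proj(f,ch(q,s,y*q[4],h))[0]-px(c) for c,(s,y,h) in I]+[proj(f,ch(q,q[5],y,49))[0]-px(c) for c,y in T]
    return np.concatenate(a)
o=least_squares(r,[520,80,0.1,57,35,100]);q=o.x;print(q.round(3));print((o.fun*4.5).round(1))
o2=least_squares(r,q,loss='soft_l1');print(o2.x.round(3))
for c in [(320,300),(120,300)]: print("bottle edges", ray(f,px(c),78))
print("mid",ch(q,0,0,29))
```

```text
[5.25231e+02 9.05290e+01 1.08000e-01 5.48840e+01 3.57760e+01 1.02245e+02]
[-2.7 -0.1  3.  -0.2  3.2 -0.7  0.   0.1 -4.4 -0.3  0.1  0.8  0.2  3.2
  0.6 -3.1 -1.7  0.6  1.5  0.2  1.4 -0.6 -1.2  0.3]
[5.25210e+02 9.05230e+01 1.09000e-01 5.48860e+01 3.57880e+01 1.02266e+02]
bottle edges [545.43605752  90.78761849  78.        ]
bottle edges [489.98555357  83.19300007  78.        ]
mid [519.23711682  89.87631205  78.36628042]
```

Both views agree: chute at (525.2, 90.5), yaw 6.2°, and pawl tips at s ≈ 102, so the bottle should end at s ≈ 124–130. I'll close the jaws and go behind the bottle.

>>> servo_tool(commands=[{"spin": 1.7,"translation": [-0.028,0,0.019],"jaw": 0},{"spin": 0,"translation": [-0.028,0,0.02],"jaw": 0},{"spin": 0,"translation": [-0.027,0,0.02],"jaw": 0},{"spin": 0,"translation": [-0.027,0,0.02],"jaw": 0},{"spin": 0,"translation": [0,0,0],"jaw": 0},{"spin": 0,"translation": [0,0,0],"jaw": 0},{"spin": 0,"translation": [0,0,0],"jaw": 0}], newtons=20)

```text
t: 2.92
ee_pos: [449.7, 82.6, 272.3]
tcp_rot: [[0.995, -0.009, -0.101], [0.101, -0.008, 0.995], [-0.009, -1.0, -0.007]]
force: [0.4, -0.5, 0.6]
opening: 53.7
```

>>> servo_tool(commands=[{"spin": -0.4,"translation": [0,0.03,0],"jaw": 0},{"spin": 0,"translation": [0,0.03,0],"jaw": 0},{"spin": 0,"translation": [0,0.02,0],"jaw": 0},{"spin": 0,"translation": [0,0.02,0],"jaw": 0},{"spin": 0,"translation": [0,0,0],"jaw": 0},{"spin": 0,"translation": [0,0,0],"jaw": 0},{"spin": 0,"translation": [0,0,0],"jaw": 0},{"spin": 0,"translation": [0,0,0],"jaw": 0}])

```text
t: 3.58
ee_pos: [454.3, 80.1, 171.1]
tcp_rot: [[0.994, -0.002, -0.106], [0.106, -0.008, 0.994], [-0.003, -1.0, -0.007]]
force: [-0.0, 0.3, 0.0]
opening: 2.0
```

>>> servo_tool(commands=[{"spin": 0,"translation": [0,0.03,0.001],"jaw": 0},{"spin": 0,"translation": [0,0.03,0.001],"jaw": 0},{"spin": 0,"translation": [0,0.025,0.001],"jaw": 0},{"spin": 0,"translation": [0,0,0],"jaw": 0},{"spin": 0,"translation": [0,0,0],"jaw": 0}])

```text
t: 4.0
ee_pos: [459.2, 82.4, 90.0]
tcp_rot: [[0.994, 0.012, -0.106], [0.106, -0.007, 0.994], [0.011, -1.0, -0.008]]
force: [-0.0, -0.3, -0.1]
opening: 0.5
```

Run:
```python
from station import arm
import cv2,pickle
f=arm.grab_frame("wrist"); o=arm.get_obs(); print(o["t"],o["ee_pos"],o["force"],o["opening"])
cv2.imwrite("pics/w2.png",cv2.resize(f["image"],(800,600),interpolation=cv2.INTER_CUBIC))
```

```text
4.05 [459.27956164  82.42030958  90.30889623] [-0.99345672  0.08275141  0.17792673] 0.43556150473066013
```

View pics/w2.png

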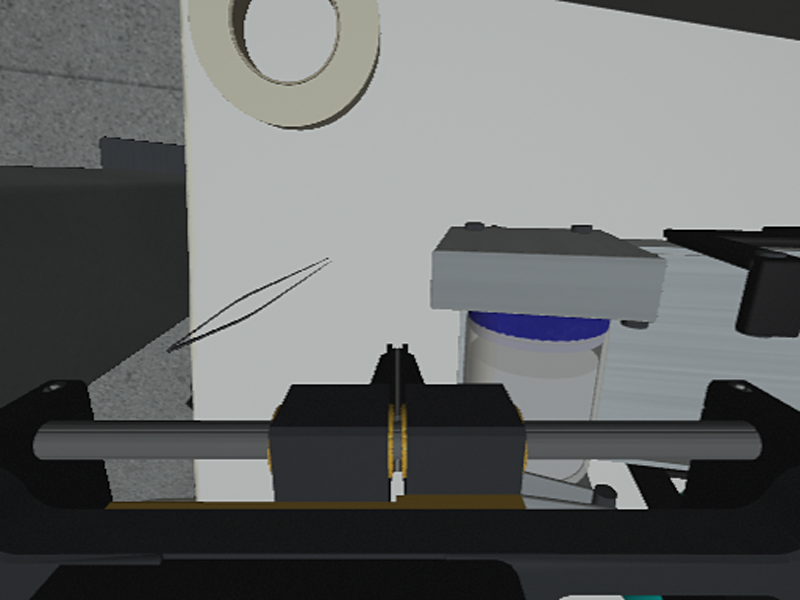

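>>> servo_tool(commands=[{"spin": 0,"translation": [0,0.012,0.001],"jaw": 0},{"spin": 0,"translation": [0.005,0,0],"jaw": 0},{"spin": 0,"translation": [0.004,0,0],"jaw": 0},{"spin": 0,"translation": [0.003,0,0],"jaw": 0},{"spin": 0,"translation": [0.002,0,0],"jaw": 0}])

```text
t: 4.47
ee_pos: [477.8, 85.0, 85.8]
tcp_rot: [[0.994, 0.022, -0.106], [0.106, -0.007, 0.994], [0.022, -1.0, -0.009]]
force: [-0.1, -0.5, -0.1]
opening: 0.2
```

>>> servo_tool(commands=[{"spin": 0,"translation": [0,0.006,0],"jaw": 0},{"spin": 0,"translation": [0,0,0],"jaw": 0},{"spin": 0,"translation": [0,0,0],"jaw": 0}])

```text
t: 4.72
ee_pos: [479.4, 85.0, 81.0]
tcp_rot: [[0.994, 0.026, -0.106], [0.106, -0.007, 0.994], [0.025, -1.0, -0.009]]
force: [-0.2, -0.0, -0.7]
opening: 0.7
```

>>> servo_tool(commands=[{"spin": 0,"translation": [0.002,0,0],"jaw": 0},{"spin": 0,"translation": [0.002,0,0],"jaw": 0},{"spin": 0,"translation": [0.002,0,0],"jaw": 0}])

```text
t: 4.97
ee_pos: [482.8, 85.6, 80.8]
tcp_rot: [[0.994, 0.019, -0.106], [0.106, -0.007, 0.994], [0.018, -1.0, -0.009]]
force: [-7.0, -0.8, 2.7]
opening: 0.5
```

>>> servo_tool(commands=[{"spin": 0,"translation": [0.003,-0.0005,0],"jaw": 0},{"spin": 0,"translation": [0.003,-0.0005,0],"jaw": 0},{"spin": 0,"translation": [0.003,-0.0005,0],"jaw": 0}])

```text
t: 5.22
ee_pos: [487.6, 86.5, 81.8]
tcp_rot: [[0.994, 0.008, -0.106], [0.106, -0.007, 0.994], [0.007, -1.0, -0.008]]
force: [-4.2, -0.1, 2.1]
opening: 0.6
```

>>> servo_tool(commands=[{"spin": 0,"translation": [0.004,-0.0008,0],"jaw": 0},{"spin": 0,"translation": [0.004,-0.0008,0],"jaw": 0},{"spin": 0,"translation": [0.004,-0.0008,0],"jaw": 0},{"spin": 0,"translation": [0.004,-0.0008,0],"jaw": 0},{"spin": 0,"translation": [0.004,-0.0008,0],"jaw": 0},{"spin": 0,"translation": [0.004,-0.0008,0],"jaw": 0},{"spin": 0,"translation": [0.004,-0.0008,0],"jaw": 0},{"spin": 0,"translation": [0.004,-0.0008,0],"jaw": 0}])

```text
t: 5.88
ee_pos: [520.3, 90.2, 88.7]
tcp_rot: [[0.994, 0.003, -0.106], [0.106, -0.008, 0.994], [0.002, -1.0, -0.008]]
force: [-4.5, -0.7, 2.9]
opening: 0.5
```

>>> servo_tool(commands=[{"spin": 0,"translation": [0.004,-0.0008,0],"jaw": 0},{"spin": 0,"translation": [0.004,-0.0008,0],"jaw": 0},{"spin": 0,"translation": [0.004,-0.0008,0],"jaw": 0},{"spin": 0,"translation": [0.004,-0.0008,0],"jaw": 0},{"spin": 0,"translation": [0.004,-0.0008,0],"jaw": 0},{"spin": 0,"translation": [0.004,-0.0008,0],"jaw": 0},{"spin": 0,"translation": [0.004,-0.0008,0],"jaw": 0}])

```text
t: 6.47
ee_pos: [551.2, 93.5, 95.0]
tcp_rot: [[0.994, 0.003, -0.106], [0.106, -0.008, 0.994], [0.002, -1.0, -0.008]]
force: [-3.1, -0.2, 2.9]
opening: 0.4
```

Run:
```python
from station import arm
import cv2,pickle
f=arm.grab_frame("wrist"); o=arm.get_obs(); print(o["t"],o["ee_pos"],o["force"],o["opening"])
cv2.imwrite("pics/w3.png",cv2.resize(f["image"],(800,600),interpolation=cv2.INTER_CUBIC))
```

```text
6.5167 [552.16253051  93.56378904  95.20367121] [-1.71890012  0.60541825  1.52250511] 0.5683036693572633
```

View pics/w3.png

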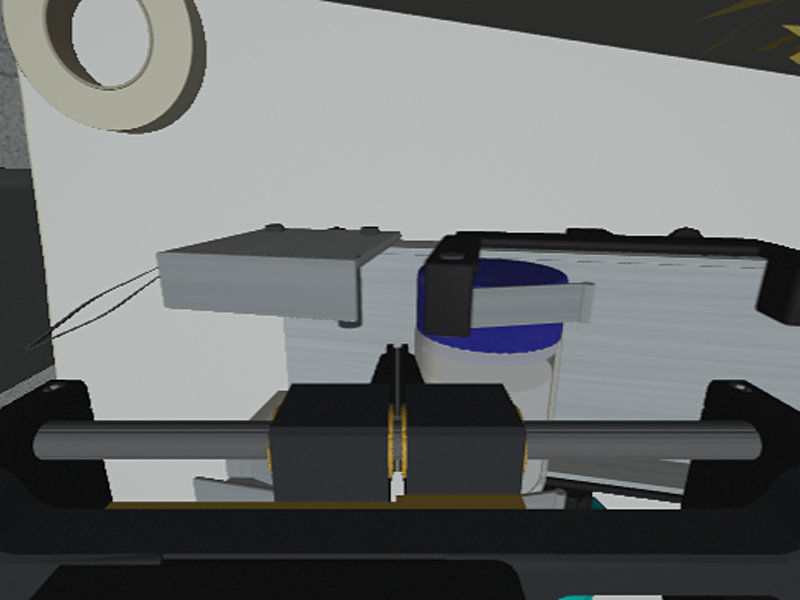

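>>> servo_tool(commands=[{"spin": 0,"translation": [0.004,-0.0008,0],"jaw": 0},{"spin": 0,"translation": [0.004,-0.0008,0],"jaw": 0},{"spin": 0,"translation": [0.004,-0.0008,0],"jaw": 0},{"spin": 0,"translation": [0.004,-0.0008,0],"jaw": 0},{"spin": 0,"translation": [0.004,-0.0008,0],"jaw": 0},{"spin": 0,"translation": [0.004,-0.0008,0],"jaw": 0}])

```text
t: 7.02
ee_pos: [563.1, 94.8, 97.3]
tcp_rot: [[0.994, -0.032, -0.106], [0.106, -0.011, 0.994], [-0.033, -0.999, -0.008]]
force: [-17.0, -2.7, 9.4]
opening: 0.5
```

>>> servo_tool(commands=[{"spin": 0,"translation": [0.005,-0.0015,0],"jaw": 0},{"spin": 0,"translation": [0.005,-0.0015,0],"jaw": 0},{"spin": 0,"translation": [0.005,-0.0015,0],"jaw": 0}])

```text
t: 7.27
ee_pos: [570.4, 95.8, 99.8]
tcp_rot: [[0.993, -0.053, -0.107], [0.107, -0.013, 0.994], [-0.054, -0.999, -0.008]]
force: [-12.9, -2.0, 4.6]
opening: 0.6
```

Run:
```python
from station import arm
import cv2,pickle
f=arm.grab_frame("wrist"); o=arm.get_obs(); print(o["t"],o["ee_pos"],o["force"],o["opening"])
cv2.imwrite("pics/w4.png",cv2.resize(f["image"],(800,600),interpolation=cv2.INTER_CUBIC))
```

```text
7.3167 [571.22304327  95.91856955  99.99443347] [-10.83963399  -1.97844665   5.08195129] 0.027252313766935682
```

View pics/w4.png

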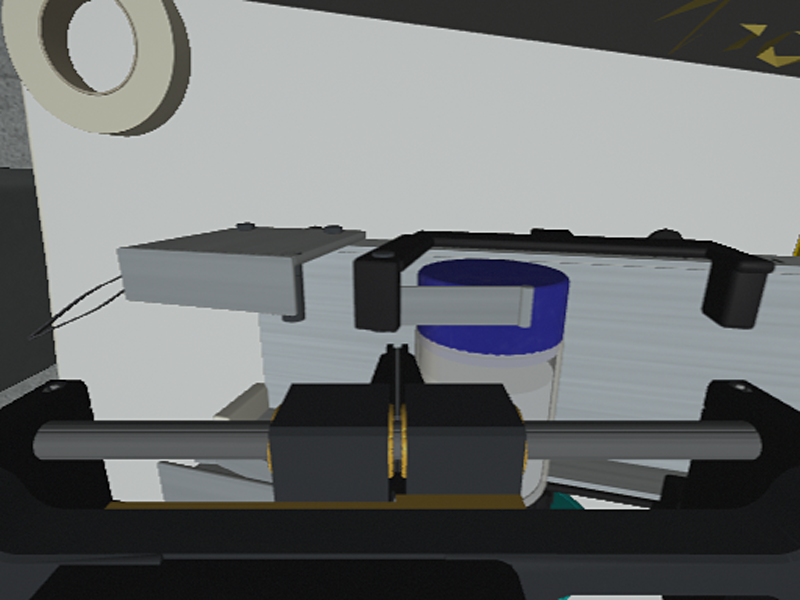

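>>> servo_tool(commands=[{"spin": 0,"translation": [0.004,-0.001,0],"jaw": 0},{"spin": 0,"translation": [0.004,-0.001,0],"jaw": 0},{"spin": 0,"translation": [0.004,-0.001,0],"jaw": 0},{"spin": 0,"translation": [0.004,-0.001,0],"jaw": 0}])

```text
t: 7.65
ee_pos: [579.2, 97.1, 101.6]
tcp_rot: [[0.991, -0.075, -0.108], [0.107, -0.015, 0.994], [-0.076, -0.997, -0.007]]
force: [-12.6, -2.1, 7.9]
opening: 0.3
```

>>> servo_tool(commands=[{"spin": 0,"translation": [0.006,-0.0018,0],"jaw": 0},{"spin": 0,"translation": [0.006,-0.0018,0],"jaw": 0}])

```text
t: 7.82
ee_pos: [587.6, 98.2, 103.7]
tcp_rot: [[0.991, -0.085, -0.108], [0.107, -0.016, 0.994], [-0.087, -0.996, -0.007]]
force: [-10.1, -1.2, 3.3]
opening: 0.6
```

Run:
```python
from station import arm
import cv2,pickle
f=arm.grab_frame("wrist"); o=arm.get_obs(); print(o["t"],o["ee_pos"],o["force"],o["opening"])
cv2.imwrite("pics/w5.png",cv2.resize(f["image"],(800,600),interpolation=cv2.INTER_CUBIC))
```

```text
7.8667 [588.67450883  98.32411979 103.85838584] [-7.51022433 -0.94951326  5.83925436] 0.25094958785254506
```

View pics/w5.png

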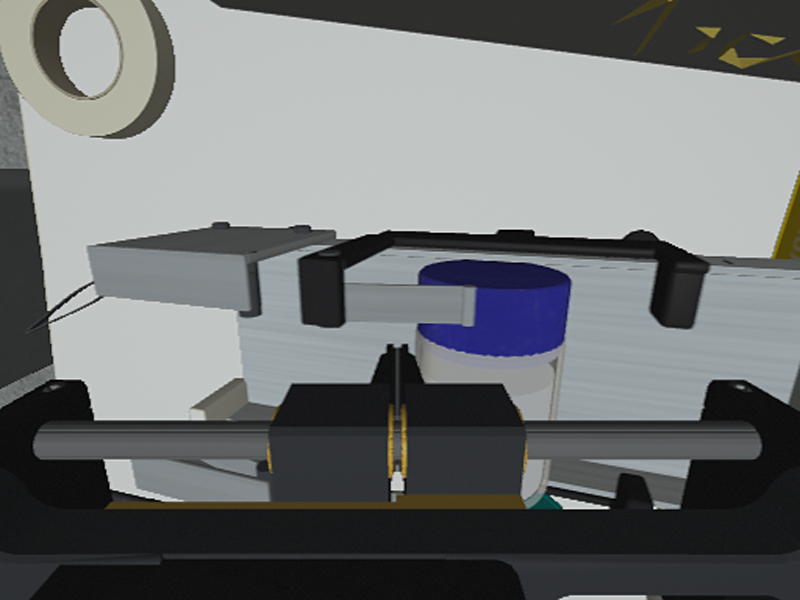

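>>> servo_tool(commands=[{"spin": 0,"translation": [0.004,-0.0012,0],"jaw": 0},{"spin": 0,"translation": [0.004,-0.0012,0],"jaw": 0}])

```text
t: 8.03
ee_pos: [594.5, 99.1, 105.2]
tcp_rot: [[0.99, -0.091, -0.108], [0.107, -0.017, 0.994], [-0.092, -0.996, -0.007]]
force: [-7.6, -0.6, 5.2]
opening: 0.5
```

>>> servo_tool(commands=[{"spin": 0,"translation": [0.003,-0.001,0],"jaw": 0},{"spin": 0,"translation": [0.003,-0.001,0],"jaw": 0}])

```text
t: 8.2
ee_pos: [599.5, 99.7, 106.5]
tcp_rot: [[0.99, -0.095, -0.108], [0.107, -0.017, 0.994], [-0.097, -0.995, -0.007]]
force: [-4.6, -0.8, 2.7]
opening: 0.3
```

Run:
```python
from station import arm
import cv2,pickle
f=arm.grab_frame("wrist"); o=arm.get_obs(); print(o["t"],o["ee_pos"],o["force"],o["opening"])
cv2.imwrite("pics/w6.png",cv2.resize(f["image"],(800,600),interpolation=cv2.INTER_CUBIC))
```

```text
8.25 [600.10762299  99.73955917 106.6480534 ] [-7.03416697 -1.30783527  5.53903762] 0.25636846534766977
```

View pics/w6.png

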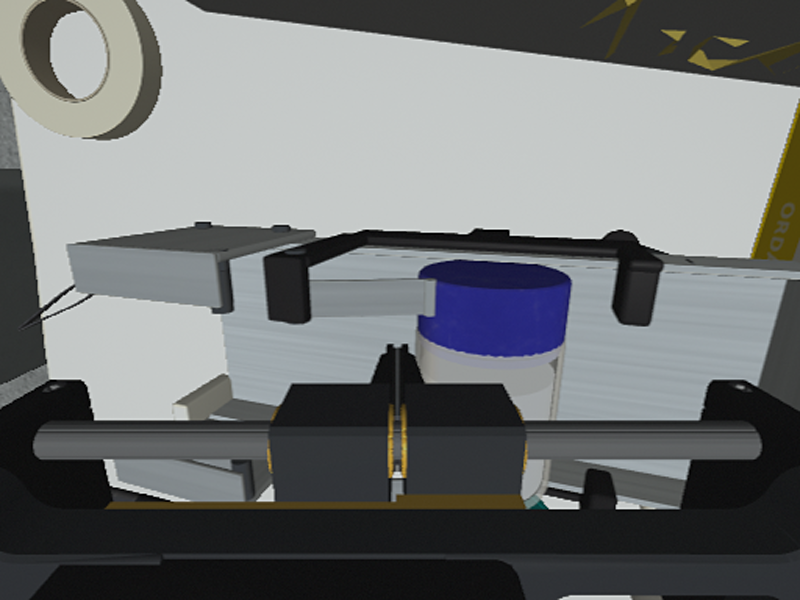

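>>> servo_tool(commands=[{"spin": 0,"translation": [0.003,-0.001,0],"jaw": 0}])

```text
t: 8.33
ee_pos: [602.7, 100.1, 107.2]
tcp_rot: [[0.99, -0.096, -0.108], [0.107, -0.017, 0.994], [-0.097, -0.995, -0.007]]
force: [-3.3, -0.6, 2.0]
opening: 0.7
```

Run:
```python
from station import arm
import cv2,pickle
f=arm.grab_frame("wrist"); o=arm.get_obs(); print(o["t"],o["ee_pos"],o["force"],o["opening"])
cv2.imwrite("pics/w7.png",cv2.resize(f["image"],(800,600),interpolation=cv2.INTER_CUBIC))
```

```text
8.3833 [603.76072906 100.12006098 107.49493269] [-3.52149315 -0.08886672  2.58890944] 0.17736197179561622
```

View pics/w7.png

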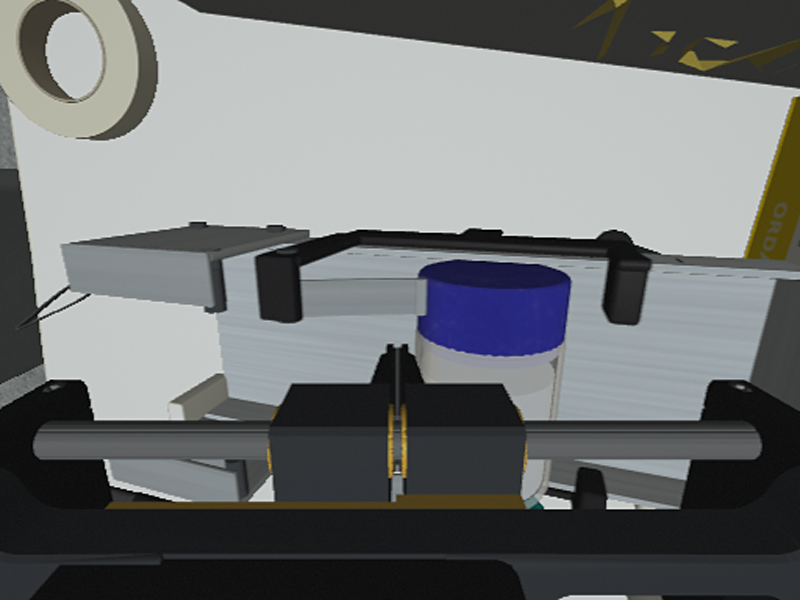

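>>> servo_tool(commands=[{"spin": 0,"translation": [0.0025,-0.0008,0],"jaw": 0}])

```text
t: 8.47
ee_pos: [606.3, 100.4, 108.0]
tcp_rot: [[0.99, -0.095, -0.108], [0.107, -0.017, 0.994], [-0.096, -0.995, -0.007]]
force: [-3.8, -0.2, 2.7]
opening: 0.5
```

Run:
```python
from station import arm
import cv2,pickle
f=arm.grab_frame("wrist"); o=arm.get_obs(); print(o["t"],o["ee_pos"],o["force"],o["opening"])
i=f["image"][130:250,140:460]
cv2.imwrite("pics/w8.png",cv2.resize(i,None,fx=2.5,fy=2.5,interpolation=cv2.INTER_CUBIC))
```

```text
8.5167 [606.98182641 100.48899039 108.18053365] [-2.58510753  0.63487467  3.11893646] 0.5422882013861441
```

View pics/w8.png

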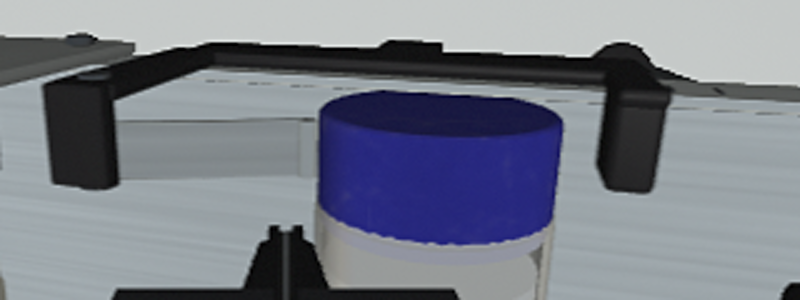

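>>> servo_tool(commands=[{"spin": 0,"translation": [-0.002,0.0003,0],"jaw": 0},{"spin": 0,"translation": [-0.003,0.0003,0],"jaw": 0},{"spin": 0,"translation": [-0.003,0.0003,0],"jaw": 0},{"spin": 0,"translation": [-0.003,0.0003,0],"jaw": 0},{"spin": 0,"translation": [-0.004,0.0003,0],"jaw": 0},{"spin": 0,"translation": [-0.004,0.0003,0],"jaw": 0}])

```text
t: 9.02
ee_pos: [588.5, 98.3, 107.7]
tcp_rot: [[0.99, -0.089, -0.108], [0.107, -0.016, 0.994], [-0.09, -0.996, -0.007]]
force: [0.1, -0.6, -0.7]
opening: 0.6
```

Run:
```python
from station import arm
import cv2,pickle
f=arm.grab_frame("wrist"); o=arm.get_obs(); print(o["t"],o["ee_pos"],o["force"],o["opening"])
i=f["image"][130:250,140:460]
cv2.imwrite("pics/w9.png",cv2.resize(i,None,fx=2.5,fy=2.5,interpolation=cv2.INTER_CUBIC))
```

```text
9.0667 [587.79935889  98.29183024 107.77031921] [ 0.02595271  0.17130406 -0.0057374 ] 0.4732073656001339
```

View pics/w9.png

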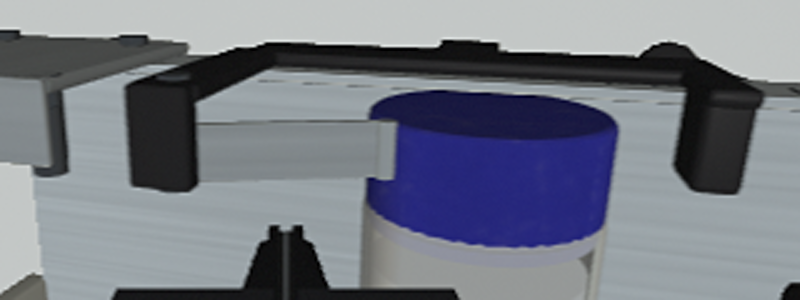

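The bottle rolled back about 5 mm and now rests on the pawl tips, at crop (380,150), with no finger contact. Raising the tool to re-grip.

>>> servo_tool(commands=[{"spin": 0,"translation": [-0.006,-0.015,0],"jaw": 0},{"spin": 0,"translation": [0,-0.03,0],"jaw": 0},{"spin": 0,"translation": [0,-0.03,0],"jaw": 0.3},{"spin": 0,"translation": [0,-0.015,0],"jaw": 1},{"spin": 0,"translation": [0,0,0],"jaw": 1}])

```text
t: 9.48
ee_pos: [588.1, 99.0, 200.3]
tcp_rot: [[0.99, -0.093, -0.108], [0.107, -0.017, 0.994], [-0.094, -0.996, -0.007]]
force: [0.2, -0.4, 0.1]
opening: 15.0
```

>>> servo_tool(commands=[{"spin": 0,"translation": [0.013,-0.001,0],"jaw": 1},{"spin": 0,"translation": [0.013,-0.001,0],"jaw": 1},{"spin": 0,"translation": [0.013,-0.001,0],"jaw": 1},{"spin": 0,"translation": [0.013,-0.001,0],"jaw": 1},{"spin": 0,"translation": [0.006,0,0],"jaw": 1},{"spin": 0,"translation": [0,0,0],"jaw": 1},{"spin": 0,"translation": [0,0,0],"jaw": 1},{"spin": 0,"translation": [0,0,0],"jaw": 1},{"spin": 0,"translation": [0,0,0],"jaw": 1}])

```text
t: 10.23
ee_pos: [644.3, 105.1, 193.3]
tcp_rot: [[0.989, -0.097, -0.108], [0.107, -0.017, 0.994], [-0.099, -0.995, -0.006]]
force: [-0.5, -0.6, 0.5]
opening: 74.8
```

Run:
```python
from station import arm
import cv2,pickle
f=arm.grab_frame("wrist"); o=arm.get_obs(); print(o["t"],o["ee_pos"],o["force"],o["opening"],o["tcp_rot"].round(3).tolist()); pickle.dump((f,o),open("f10.pkl","wb"))
cv2.imwrite("pics/w10.png",cv2.resize(f["image"],(800,600),interpolation=cv2.INTER_CUBIC)) 
f=arm.grab_frame("top"); cv2.imwrite("pics/t10.png",cv2.resize(f["image"][125:245,200:350],None,fx=5,fy=5,interpolation=cv2.INTER_CUBIC))
```

```text
10.2833 [644.28923877 105.13755225 193.38672833] [ 0.40780798 -0.00578071  0.34550123] 79.03348482214422 [[0.989, -0.097, -0.108], [0.107, -0.017, 0.994], [-0.099, -0.995, -0.006]]
```

View pics/w10.png

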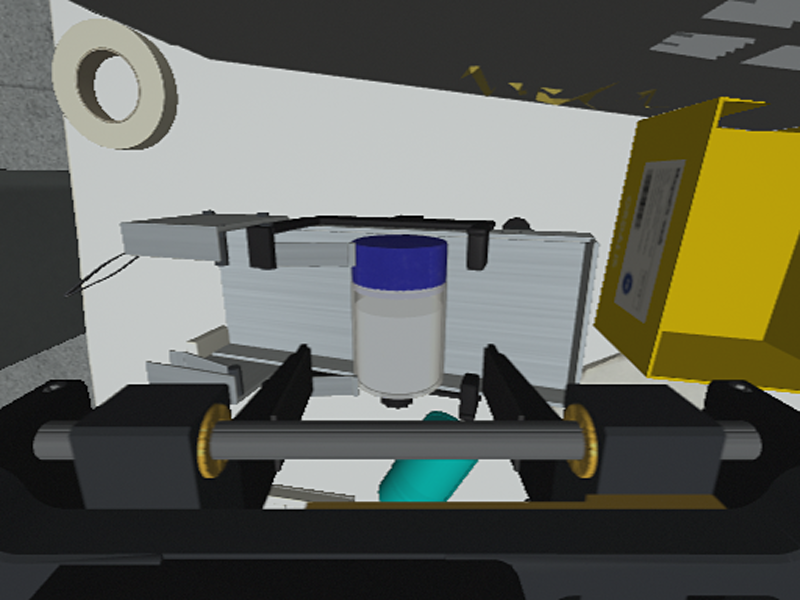

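Run:
```python
from h import *
import pickle
f,o=pickle.load(open("f10.pkl","rb")); q=[525.2,90.5,.1085]
k=800/512
for s in (122,124,126,128):
    A=ch(q,s,44.5,29);B=ch(q,s,-44.5,29);M=(A+B)/2;d=(A-B)/89
    v=M-f["position"];v-=d*(v@d);D=np.linalg.norm(v);n=np.cross(d,v/D);a=np.arcsin(29/D)
    R=[]
    for sg in (1,-1):
        c=M+29*(-np.sin(a)*v/D+sg*np.cos(a)*n)
        R+= [((proj(f,c+d*t)[0]+.5)*k).round(0).tolist() for t in (30,-10)]
    print(s,M.round(1),R)
# expected TCP in pixels sanity: fingertip midpoint
R=o["tcp_rot"];print(o["ee_pos"]+R[:,1]*11)
```

```text
122 [637.8 102.8 103.7] [[350.0, 268.0], [352.0, 332.0], [448.0, 268.0], [446.0, 332.0]]
124 [639.8 103.  104.1] [[353.0, 268.0], [355.0, 332.0], [451.0, 269.0], [449.0, 333.0]]
126 [641.7 103.2 104.6] [[357.0, 269.0], [358.0, 332.0], [455.0, 269.0], [452.0, 333.0]]
128 [643.7 103.4 105. ] [[360.0, 269.0], [361.0, 333.0], [458.0, 269.0], [456.0, 334.0]]
[643.21812088 104.94996983 182.44060942]
```

>>> servo_tool(commands=[{"spin": 0,"translation": [0.001,0,0],"jaw": 1},{"spin": 0,"translation": [0.001,0.02,0],"jaw": 1},{"spin": 0,"translation": [0.001,0.02,0],"jaw": 1},{"spin": 0,"translation": [0,0.02,0],"jaw": 1},{"spin": 0,"translation": [0,0.01,0],"jaw": 1},{"spin": 0,"translation": [0,0,0],"jaw": 1},{"spin": 0,"translation": [0,0,0],"jaw": 1}])

```text
t: 10.92
ee_pos: [641.2, 104.4, 124.2]
tcp_rot: [[0.99, -0.092, -0.108], [0.107, -0.017, 0.994], [-0.093, -0.996, -0.007]]
force: [-0.1, 0.8, 0.0]
opening: 95.3
```

>>> servo_tool(commands=[{"spin": 0,"translation": [-0.001,0.012,0],"jaw": 1},{"spin": 0,"translation": [0,0.004,0],"jaw": 1},{"spin": 0,"translation": [0,0,0],"jaw": 1}])

```text
t: 11.17
ee_pos: [639.7, 104.1, 109.4]
tcp_rot: [[0.99, -0.088, -0.108], [0.107, -0.016, 0.994], [-0.089, -0.996, -0.007]]
force: [0.4, 0.1, -0.0]
opening: 95.1
```

Run:
```python
from station import arm
import cv2,pickle
f=arm.grab_frame("wrist"); o=arm.get_obs(); print(o["t"],o["ee_pos"],o["force"],o["opening"],o["tcp_rot"].round(3).tolist())
cv2.imwrite("pics/w11.png",cv2.resize(f["image"],(800,600),interpolation=cv2.INTER_CUBIC))
```

```text
11.2167 [639.66448151 104.07618575 109.61038787] [ 0.15523511 -0.20833915  0.36715053] 95.1299167130352 [[0.99, -0.088, -0.108], [0.107, -0.016, 0.994], [-0.089, -0.996, -0.007]]
```

View pics/w11.png

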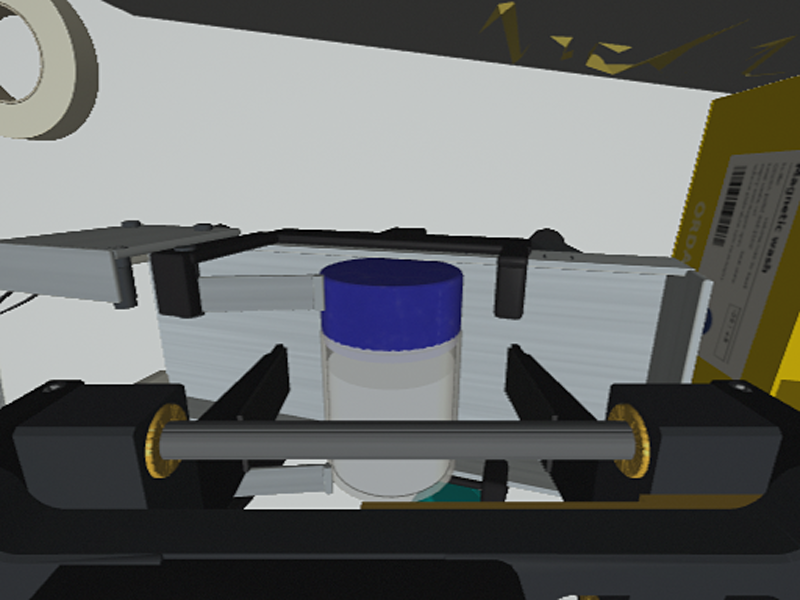

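>>> servo_tool(commands=[{"spin": 0,"translation": [-0.0005,0.004,0],"jaw": 1},{"spin": 0,"translation": [0,0,0],"jaw": 0.65},{"spin": 0,"translation": [0,0,0],"jaw": 0.5},{"spin": 0,"translation": [0,0,0],"jaw": 0.5},{"spin": 0,"translation": [0,0,0],"jaw": 0.5},{"spin": 0,"translation": [0,0,0],"jaw": 0.5},{"spin": 0,"translation": [0,0,0],"jaw": 0.5},{"spin": 0,"translation": [0,0,0],"jaw": 0.5},{"spin": 0,"translation": [0,0,0],"jaw": 0.5},{"spin": 0,"translation": [0,0,0],"jaw": 0.5}], newtons=20)

```text
t: 12.05
ee_pos: [639.0, 104.0, 107.1]
tcp_rot: [[0.99, -0.087, -0.108], [0.107, -0.016, 0.994], [-0.088, -0.996, -0.007]]
force: [-0.2, -0.8, 1.3]
opening: 57.3
```

>>> servo_tool(commands=[{"spin": 0,"translation": [0.001,-0.004,0],"jaw": 0.5},{"spin": 0,"translation": [0.0005,-0.006,0],"jaw": 0.5},{"spin": 0,"translation": [0,-0.008,0],"jaw": 0.5},{"spin": 0,"translation": [0,-0.008,0],"jaw": 0.5}])

```text
t: 12.38
ee_pos: [643.3, 104.5, 132.7]
tcp_rot: [[0.99, -0.088, -0.108], [0.107, -0.017, 0.994], [-0.089, -0.996, -0.007]]
force: [0.1, 0.2, -0.9]
opening: 57.3
```

>>> servo_tool(commands=[{"spin": 0,"translation": [0,-0.012,0],"jaw": 0.5},{"spin": 0,"translation": [0,-0.015,0],"jaw": 0.5},{"spin": 0,"translation": [0,-0.02,0],"jaw": 0.5},{"spin": 0,"translation": [0,-0.02,0],"jaw": 0.5},{"spin": 0,"translation": [0,-0.02,0],"jaw": 0.5},{"spin": 0,"translation": [0,-0.01,0],"jaw": 0.5}])

```text
t: 12.88
ee_pos: [651.0, 106.3, 237.8]
tcp_rot: [[0.99, -0.09, -0.108], [0.107, -0.016, 0.994], [-0.091, -0.996, -0.007]]
force: [0.5, -0.5, -1.8]
opening: 57.1
```

Run:
```python
from station import arm
import cv2,pickle
f=arm.grab_frame("wrist"); o=arm.get_obs(); print(o["t"],o["ee_pos"],o["force"],o["opening"],o["tcp_rot"].round(3).tolist())
cv2.imwrite("pics/w12.png",cv2.resize(f["image"],(800,600),interpolation=cv2.INTER_CUBIC)) 
f=arm.grab_frame("top"); pickle.dump(f,open("t12.pkl","wb"));cv2.imwrite("pics/t12.png",cv2.resize(f["image"][125:245,200:350],None,fx=5,fy=5,interpolation=cv2.INTER_CUBIC))
```

```text
12.9333 [651.52658462 106.36597082 239.31272148] [-0.00612634 -0.09206314 -0.27992686] 57.43185119126518 [[0.99, -0.088, -0.108], [0.107, -0.016, 0.994], [-0.089, -0.996, -0.007]]
```

View pics/w12.png

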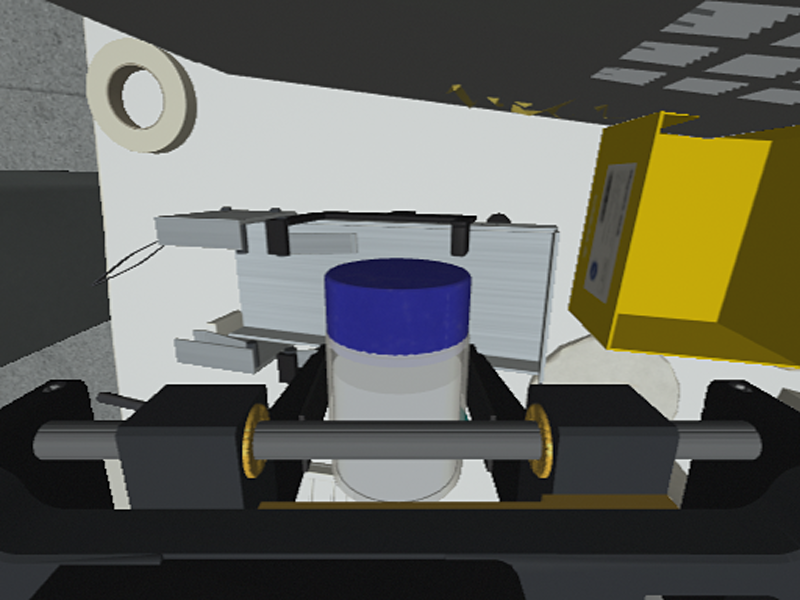

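View pics/t12.png

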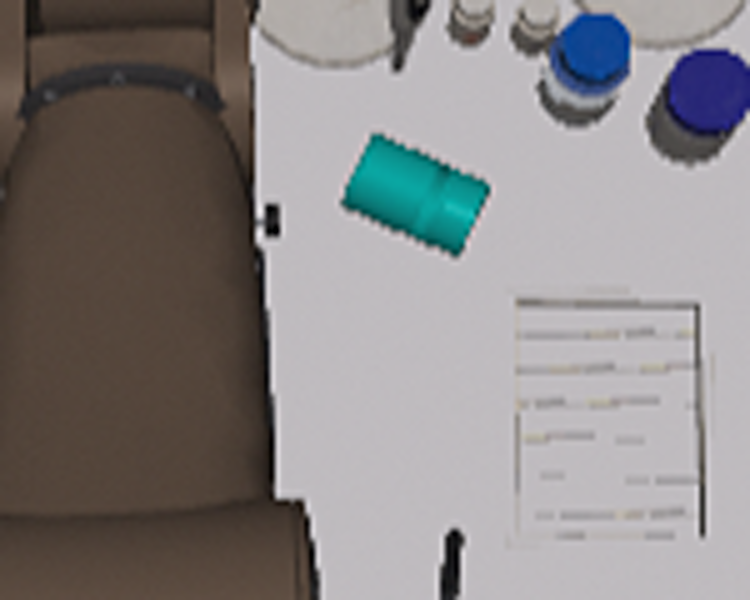

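>>> servo_tool(commands=[{"spin": 3,"translation": [-0.006,0,-0.012],"jaw": 0.5},{"spin": 3,"translation": [-0.014,0,-0.025],"jaw": 0.5},{"spin": 0,"translation": [-0.014,0,-0.032],"jaw": 0.5},{"spin": 0,"translation": [-0.014,0,-0.032],"jaw": 0.5},{"spin": 0,"translation": [-0.014,0,-0.032],"jaw": 0.5},{"spin": 0,"translation": [-0.014,0,-0.032],"jaw": 0.5},{"spin": 0,"translation": [-0.014,0,-0.032],"jaw": 0.5},{"spin": 0,"translation": [-0.014,0,-0.032],"jaw": 0.5},{"spin": 0,"translation": [-0.012,0,-0.028],"jaw": 0.5},{"spin": 0,"translation": [-0.006,0,-0.015],"jaw": 0.5},{"spin": 0,"translation": [0,0,0],"jaw": 0.5}])

```text
t: 13.9
ee_pos: [521.3, -175.1, 246.1]
tcp_rot: [[0.995, -0.102, -0.003], [0.001, -0.013, 1.0], [-0.102, -0.995, -0.013]]
force: [-0.1, 0.5, -2.2]
opening: 57.7
```

Run:
```python
from station import arm
import cv2,pickle
f=arm.grab_frame("wrist"); o=arm.get_obs(); print(o["t"],o["ee_pos"],o["force"],o["opening"],o["tcp_rot"].round(3).tolist())
f=arm.grab_frame("wrist");pickle.dump(f,open("w13.pkl","wb"))
cv2.imwrite("pics/w13.png",cv2.resize(f["image"],(800,600),interpolation=cv2.INTER_CUBIC))
```

```text
13.95 [ 521.68760195 -174.00502048  245.93533533] [ 1.02710199 -1.03212853 -1.153904  ] 57.41797751532686 [[0.995, -0.102, -0.003], [0.001, -0.013, 1.0], [-0.102, -0.995, -0.012]]
```

View pics/w13.png

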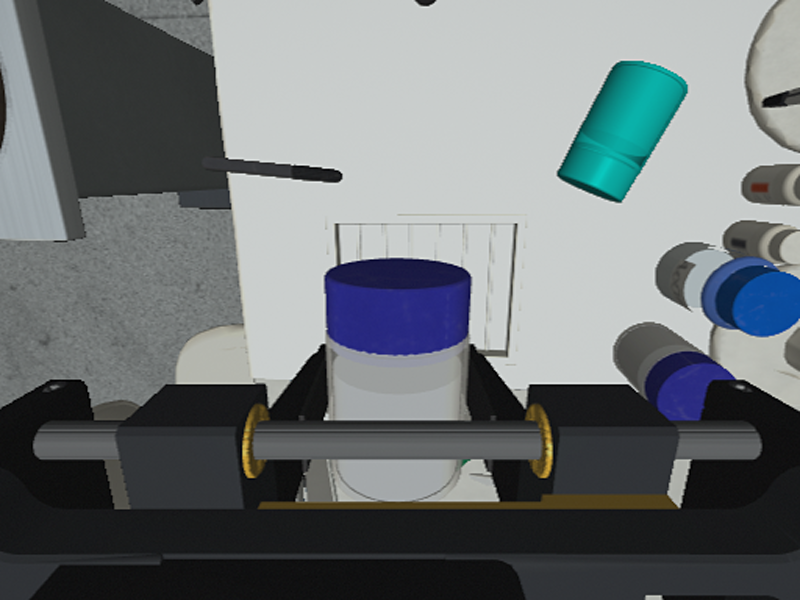

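Run:
```python
import cv2,pickle
f=pickle.load(open("w13.pkl","rb"))
i=f["image"][130:255,200:345].copy()
i=cv2.createCLAHE(3,(4,4)).apply(cv2.cvtColor(i,cv2.COLOR_BGR2GRAY))
cv2.imwrite("pics/w13c.png",cv2.resize(i,None,fx=4.8,fy=4.8,interpolation=cv2.INTER_CUBIC))
```

```text
(no output)
```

View pics/w13c.png

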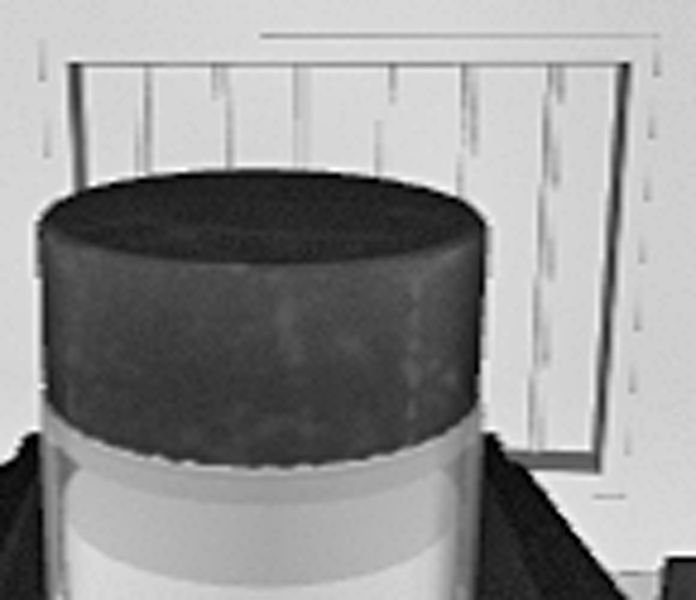

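Run:
```python
from h import *
import pickle
f=pickle.load(open("w13.pkl","rb"))
px=lambda c:((np.array(c,float)+.5)/4.8-.5+[200,130])
for n,c in [("inTL",(69,64)),("inTR",(632,63)),("outTL",(43,37)),("outTR",(657,37)),("R low",(605,440)),("outR low",(625,495))]: print(n,ray(f,px(c),22).round(1))
for c in [(145,110),(228,130),(302,110),(386,110),(466,110),(550,110)]: print(ray(f,px(c),6).round(1))
```

```text
inTL [ 443.1 -136.3   22. ]
inTR [ 605.6 -133.9   22. ]
outTL [ 435.6 -128.6   22. ]
outTR [ 611.9 -126.6   22. ]
R low [ 607.1 -248.9   22. ]
outR low [ 614.6 -267.1   22. ]
[ 462.5 -151.9    6. ]
[ 488.3 -157.6    6. ]
[ 511.1 -151.1    6. ]
[ 536.7 -150.6    6. ]
[ 560.7 -150.2    6. ]
[ 585.6 -149.8    6. ]
```

>>> servo_tool(commands=[{"spin": -0.8,"translation": [0.001,0,-0.012],"jaw": 0.5},{"spin": 0,"translation": [0.002,0,-0.012],"jaw": 0.5},{"spin": 0,"translation": [0.003,0.03,0],"jaw": 0.5},{"spin": 0,"translation": [0.003,0.03,0],"jaw": 0.5},{"spin": 0,"translation": [0.003,0.03,0],"jaw": 0.5},{"spin": 0,"translation": [0.002,0.02,0],"jaw": 0.5},{"spin": 0,"translation": [0,0,0],"jaw": 0.5}])

```text
t: 14.58
ee_pos: [529.7, -193.9, 131.3]
tcp_rot: [[0.995, -0.098, -0.023], [0.022, -0.013, 1.0], [-0.098, -0.995, -0.011]]
force: [-0.1, 0.6, -2.0]
opening: 56.9
```

>>> servo_tool(commands=[{"spin": 0.4,"translation": [-0.002,0.02,-0.002],"jaw": 0.5},{"spin": 0,"translation": [0,0.02,-0.001],"jaw": 0.5},{"spin": 0,"translation": [0.001,0.015,0],"jaw": 0.5},{"spin": 0,"translation": [0,0,0],"jaw": 0.5},{"spin": 0,"translation": [0,0,0],"jaw": 0.5}])

```text
t: 15.0
ee_pos: [526.8, -195.6, 77.3]
tcp_rot: [[0.995, -0.096, -0.018], [0.017, -0.014, 1.0], [-0.096, -0.995, -0.012]]
force: [-0.4, 0.1, -1.2]
opening: 57.4
```

Run:
```python
from station import arm
import cv2,pickle
o=arm.get_obs(); print(o["t"],o["ee_pos"],o["force"],o["opening"],o["tcp_rot"].round(3).tolist())
f=arm.grab_frame("wrist");pickle.dump(f,open("w14.pkl","wb"))
cv2.imwrite("pics/w14.png",cv2.resize(f["image"],(800,600),interpolation=cv2.INTER_CUBIC))
```

```text
15.0 [ 526.8080906  -195.64493931   77.25180401] [-0.36704276  0.14819328 -1.22457872] 57.38735739105657 [[0.995, -0.096, -0.018], [0.017, -0.014, 1.0], [-0.096, -0.995, -0.012]]
```

View pics/w14.png

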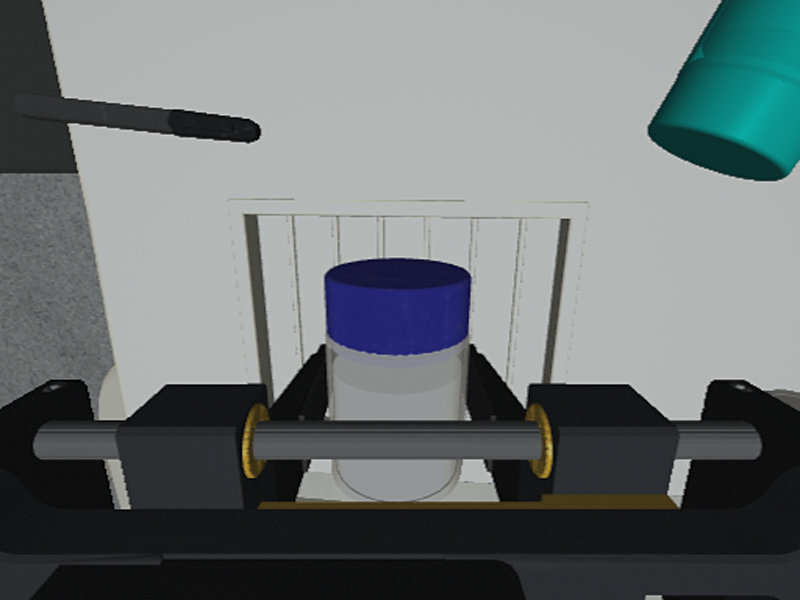

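Run:
```python
from h import *
import pickle
f=pickle.load(open("w14.pkl","rb"))
px=lambda c:((np.array(c,float)+.5)*.64-.5)
for c in [(291,235),(336,235),(380,235),(428,235),(475,235),(522,235)]: print(ray(f,px(c),6).round(1))
for c in [(243,214),(573,217)]: print(ray(f,px(c),22).round(1))
```

```text
[ 461.3 -148.3    6. ]
[ 486.7 -147.6    6. ]
[ 511.  -146.8    6. ]
[ 537. -146.    6.]
[ 561.9 -145.2    6. ]
[ 586.2 -144.5    6. ]
[ 442.2 -136.    22. ]
[ 606.  -133.1   22. ]
```

>>> servo_tool(commands=[{"spin": 0,"translation": [0,0.012,-0.001],"jaw": 0.5},{"spin": 0,"translation": [0.001,0.01,-0.001],"jaw": 0.5},{"spin": 0,"translation": [0.001,0.007,0],"jaw": 0.5},{"spin": 0,"translation": [0,0,0],"jaw": 0.5},{"spin": 0,"translation": [0,0,0],"jaw": 0.5}])

```text
t: 15.47
ee_pos: [528.2, -198.5, 49.1]
tcp_rot: [[0.996, -0.091, -0.019], [0.018, -0.016, 1.0], [-0.091, -0.996, -0.015]]
force: [0.3, -0.8, -2.1]
opening: 56.9
```

>>> servo_tool(commands=[{"spin": 0,"translation": [-0.002,0.004,0],"jaw": 0.5},{"spin": 0,"translation": [-0.001,0.003,0],"jaw": 0.5},{"spin": 0,"translation": [0,0.002,0],"jaw": 0.5},{"spin": 0,"translation": [0,0,0],"jaw": 0.5}])

```text
t: 15.8
ee_pos: [524.0, -198.9, 40.0]
tcp_rot: [[0.996, -0.091, -0.019], [0.018, -0.017, 1.0], [-0.091, -0.996, -0.015]]
force: [-0.2, 0.2, -1.4]
opening: 57.0
```

>>> servo_tool(commands=[{"spin": 0,"translation": [0.001,0.0015,0],"jaw": 0.5},{"spin": 0,"translation": [0,0.0015,0],"jaw": 0.5},{"spin": 0,"translation": [0,0,0],"jaw": 0.5}])

```text
t: 16.05
ee_pos: [524.9, -199.0, 36.8]
tcp_rot: [[0.996, -0.09, -0.019], [0.017, -0.017, 1.0], [-0.09, -0.996, -0.015]]
force: [0.4, 0.3, -2.0]
opening: 57.3
```

>>> servo_tool(commands=[{"spin": 0,"translation": [0,0.001,0],"jaw": 0.5},{"spin": 0,"translation": [0,0,0],"jaw": 0.5}])

```text
t: 16.22
ee_pos: [525.0, -199.1, 36.4]
tcp_rot: [[0.996, -0.09, -0.019], [0.017, -0.017, 1.0], [-0.09, -0.996, -0.015]]
force: [-1.7, -0.7, -2.0]
opening: 57.5
```

>>> servo_tool(commands=[{"spin": 0,"translation": [0,0.0015,0],"jaw": 0.5},{"spin": 0,"translation": [0,0.0005,0],"jaw": 0.5}])

```text
t: 16.38
ee_pos: [524.8, -199.1, 36.0]
tcp_rot: [[0.996, -0.09, -0.019], [0.017, -0.017, 1.0], [-0.09, -0.996, -0.016]]
force: [-1.2, -0.0, 2.2]
opening: 57.4
```

>>> servo_tool(commands=[{"spin": 0,"translation": [0,0.0008,0],"jaw": 0.5},{"spin": 0,"translation": [0,0,0],"jaw": 0.5}], newtons=8)

```text
t: 16.55
ee_pos: [524.7, -199.0, 36.1]
tcp_rot: [[0.996, -0.089, -0.019], [0.017, -0.018, 1.0], [-0.089, -0.996, -0.016]]
force: [0.5, 0.0, -1.9]
opening: 57.4
```

>>> servo_tool(commands=[{"spin": 0,"translation": [0,0.0015,0],"jaw": 0.5},{"spin": 0,"translation": [0,0.001,0],"jaw": 0.5}])

```text
t: 16.72
ee_pos: [523.7, -199.0, 34.3]
tcp_rot: [[0.996, -0.09, -0.019], [0.018, -0.018, 1.0], [-0.091, -0.996, -0.016]]
force: [-5.1, 0.1, 8.0]
opening: 57.2
```

Run:
```python
from station import arm
import cv2,pickle
o=arm.get_obs(); print(o["t"],o["ee_pos"],o["force"],o["opening"])
f=arm.grab_frame("wrist");pickle.dump(f,open("w15.pkl","wb"));print(arm.get_obs()["force"],arm.get_obs()["ee_pos"])
cv2.imwrite("pics/w15.png",cv2.resize(f["image"],(800,600),interpolation=cv2.INTER_CUBIC))
```

```text
16.7167 [ 523.73743327 -199.01456005   34.32021813] [-5.1499313   0.09580017  7.95546743] 57.17638418780899
[-3.68234121  0.07899258  6.8494738 ] [ 523.68478848 -199.01921245   34.25981284]
```

View pics/w15.png

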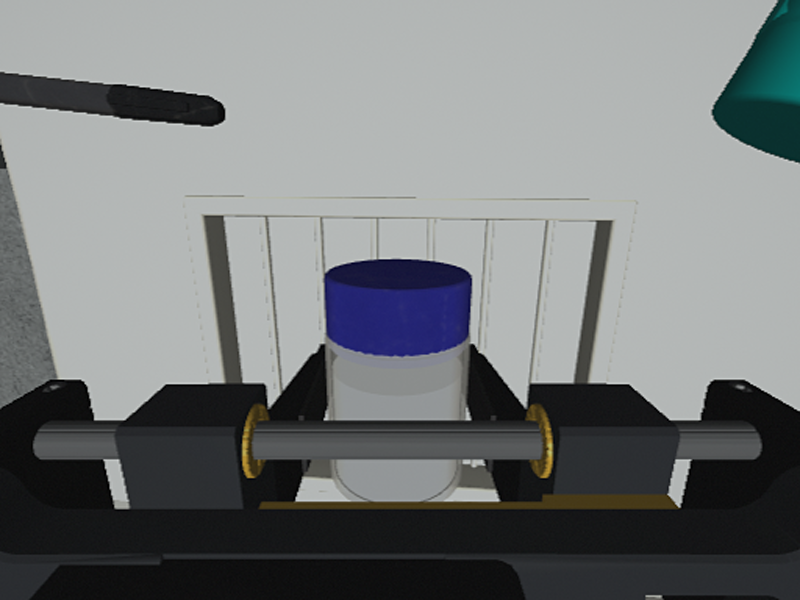

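>>> servo_tool(commands=[{"spin": 0,"translation": [-0.0005,-0.001,0],"jaw": 0.5},{"spin": 0,"translation": [0,0,0],"jaw": 0.5}])

```text
t: 16.93
ee_pos: [523.2, -199.0, 35.1]
tcp_rot: [[0.996, -0.091, -0.019], [0.018, -0.018, 1.0], [-0.091, -0.996, -0.016]]
force: [-0.3, 0.4, -1.4]
opening: 57.6
```

>>> servo_tool(commands=[{"spin": 0,"translation": [0,0.001,0],"jaw": 0.5},{"spin": 0,"translation": [0,0,0],"jaw": 0.62},{"spin": 0,"translation": [0,0,0],"jaw": 0.65},{"spin": 0,"translation": [0,0,0],"jaw": 0.7},{"spin": 0,"translation": [0,0,0],"jaw": 0.8},{"spin": 0,"translation": [0,0,0],"jaw": 0.9},{"spin": 0,"translation": [0,0,0],"jaw": 0.9},{"spin": 0,"translation": [0,0,0],"jaw": 0.9}])

```text
t: 17.6
ee_pos: [523.8, -199.3, 33.7]
tcp_rot: [[0.996, -0.089, -0.019], [0.018, -0.018, 1.0], [-0.09, -0.996, -0.016]]
force: [-0.3, 0.5, 0.2]
opening: 83.8
```

Run:
```python
from station import arm
import cv2,pickle
o=arm.get_obs(); print(o["t"],o["ee_pos"],o["force"],o["opening"])
f=arm.grab_frame("wrist")
cv2.imwrite("pics/w16.png",cv2.resize(f["image"],(800,600),interpolation=cv2.INTER_CUBIC))
```

```text
17.6 [ 523.78230305 -199.25005245   33.66932616] [-0.30426443  0.50621016  0.17412068] 83.84405985373913
```

View pics/w16.png

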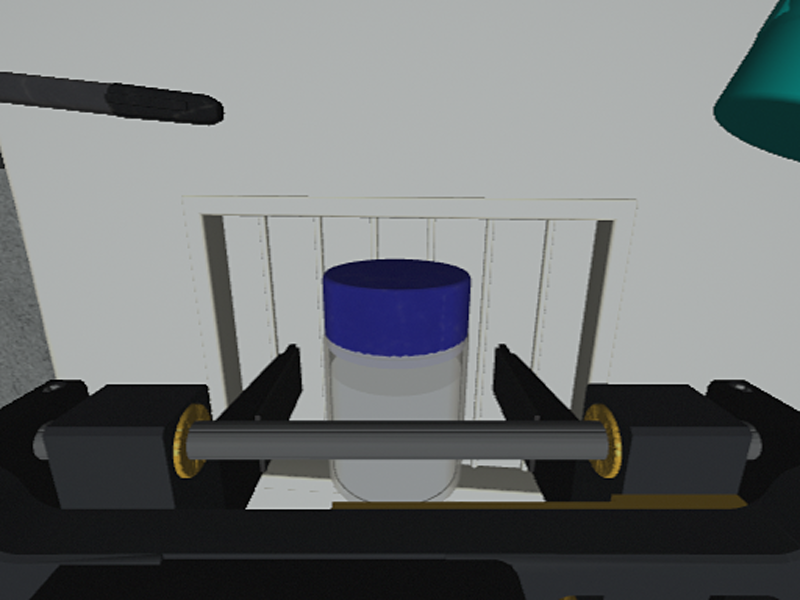

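>>> servo_tool(commands=[{"spin": 0,"translation": [0,0,0],"jaw": 1},{"spin": 0,"translation": [0,0,0],"jaw": 1},{"spin": 0,"translation": [-0.0005,-0.006,0],"jaw": 1},{"spin": 0,"translation": [-0.001,-0.012,0],"jaw": 1},{"spin": 0,"translation": [-0.002,-0.02,0],"jaw": 1},{"spin": 0,"translation": [-0.002,-0.02,0],"jaw": 1},{"spin": 0,"translation": [-0.002,-0.03,0],"jaw": 1},{"spin": 0,"translation": [-0.002,-0.03,0],"jaw": 1},{"spin": 0,"translation": [-0.002,-0.03,0],"jaw": 1},{"spin": 0,"translation": [0,-0.03,0],"jaw": 1},{"spin": 0,"translation": [0,0,0],"jaw": 1}])

```text
t: 18.57
ee_pos: [527.3, -195.4, 226.6]
tcp_rot: [[0.996, -0.09, -0.019], [0.018, -0.017, 1.0], [-0.09, -0.996, -0.015]]
force: [-0.5, 0.5, -0.7]
opening: 95.2
```

Run:
```python
from station import arm
import cv2,pickle
o=arm.get_obs(); print(o["t"],o["ee_pos"],o["force"],o["opening"],o["joint_vel"].round(3))
f=arm.grab_frame("wrist"); cv2.imwrite("pics/w17.png",cv2.resize(f["image"],(800,600),interpolation=cv2.INTER_CUBIC))
f=arm.grab_frame("scene"); cv2.imwrite("pics/s17.png",cv2.resize(f["image"][130:340,120:420],None,fx=2.6,fy=2.6,interpolation=cv2.INTER_CUBIC)) 
f=arm.grab_frame("top"); cv2.imwrite("pics/t17.png",cv2.resize(f["image"],(800,600),interpolation=cv2.INTER_CUBIC))
```

```text
18.5667 [ 527.25509967 -195.38430462  226.64144904] [-0.50474396  0.48925484 -0.67539034] 95.2117916579163 [-0.005  0.006  0.062 -0.001 -0.047 -0.002]
```

View pics/w17.png

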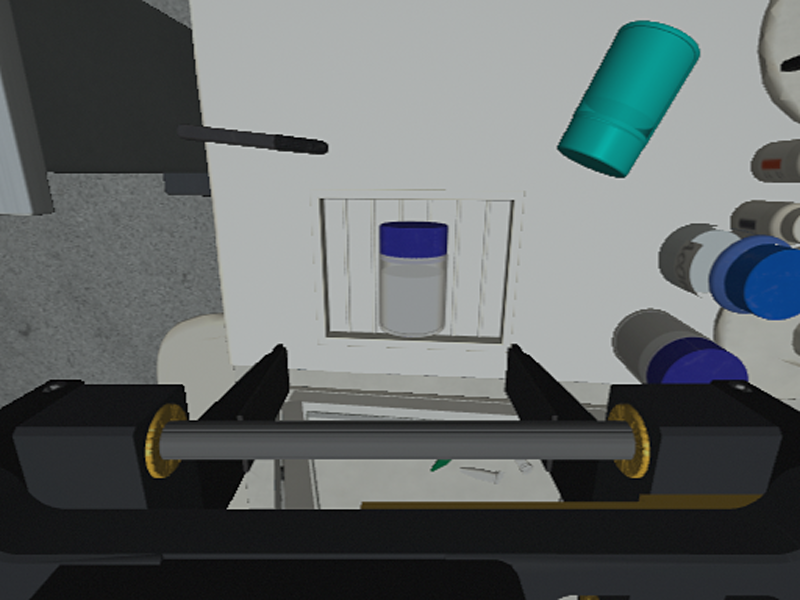

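View pics/s17.png

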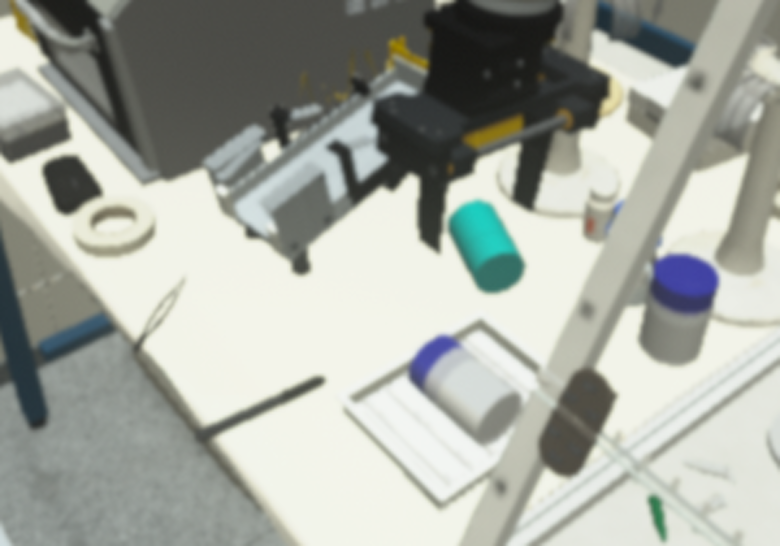

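View pics/t17.png

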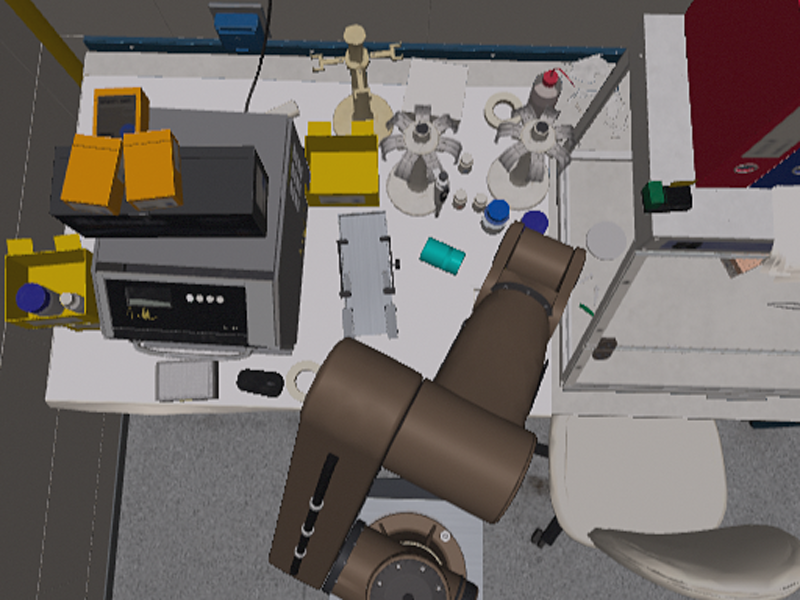

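The bottle lies nested between the middle ribs of the tray (wrist view 380–447, 222–335). The bystanders are unmoved and the robot is clear, so I'm handing in.

```bash
python3 -c "
from station import arm
print(arm.finish_job())"
```

```text
the job is handed in; nothing more can be done
None
```

The bottle is out of the chute and lying on its side in the tray between the two middle ribs. I handed the job in at about 19 s of the 72 s.

- **Chute:** I pushed the bottle uphill with closed fingers. The force reading after each move never passed about 20 N. It stopped a few mm short of the back stops, as judged from the camera views.
- **Letting go:** When I backed the fingers off, it rolled back about 5 mm and rested on the pawl tips by itself. I did not read the pawl joints directly, so this comes from the camera view and the force at zero.
- **Tray:** I re-gripped at 20 N, lifted it out and set it down. Contact briefly read about 8–9 N against a rib. I eased up, lowered again and opened the jaws.
- **Last checks:** The opened fingers were clear at z 227 mm, with force near zero. In the last pictures the bystanders and the turquoise bottle look unmoved, although the arm hides the marker and tweezers in the top view. I compared these by eye, not by measurement.

One thing did not behave as intended: pushing tilted the tool by about 5°, and it stayed tilted. The tilt was about the bottle's own axis, so it did not affect how the bottle was laid.

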